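Stand up the fallen sundae tumbler and nest it into its stack

TASK

The amber tumbler has been knocked over on the bench. Stand it upright on the bench and let go of it, then take it again and nest it, mouth up, into the stack of green tumblers: turn it so that its eight flats match the stack's and lower it gently until it just settles home. Glasses pressed together wedge, so do not push it in, and do not let it go before it rests; leave the stack standing where it is and the jar, the dish and the wafer box alone.

Things in the scene. Friction and masses are not known exactly. Their poses are not given: they have to be found in the camera images.
- tumbler: Loose amber glass, eight-sided, about 200 g, 104 mm tall (sizes in mm). Origin: centre of the foot's underside; +z to the mouth. Flats face +x, +y and every 45 deg, so its yaw repeats each 45 deg. Across flats 44 at the foot, growing by 0.2 per mm of height; the last 20 below the rim are a straight upright lip, 64 across flats. Wall 3. At first it lies on the flat facing its own -y, mouth 7 deg above level.
- stack: Two green glasses of the same shape, stuck in one another, loose, about 400 g, upright on the bench (sizes in mm). Origin: centre of the lower one's underside; z up; flats of both face +x, +y and every 45 deg. The upper sits 30 to 45 higher than the lower, differently each time (top rim 134 to 149 up). The tumbler, flats matching, settles with its foot 30 above the upper one's (lips 10 apart), 60 to 75 above this origin; flats out of step catch up to 20 higher.
- topping_jar: Squat brown topping jar with red cap, loose, 62 across, 65 mm tall; origin: centre of its underside. Leave alone.
- steel_dish: Round steel sundae dish, loose, 84 across the rim, 42 mm tall; origin: centre of its underside. Leave alone.
- wafer_box: Cardboard box with red band, loose, 70 (x) by 120 (y) by 50 mm tall; origin: centre of its underside. Leave alone.

How it is judged:
By the outcome, as a careful person would: the job done as asked, in the order asked, and still so for the second after the job is handed in, with the robot touching nothing.
It also fails if it takes over 72 s, if anything falls off the work surface, if the arm or the gripper's body presses on something with over 40 N, if the wrist force passes 120 N, or if a joint passes its speed limit or range.

ROBOT

A 7-joint arm with a two-finger parallel gripper is mounted at the origin on the work surface. World frame = base frame: x ahead of the robot, y to its left, z up, the work surface at z = 0. Lengths are in m, angles in rad, forces in N, time in s.
With the tool pointing down it reaches from about 0.35 to 0.9 m from the base axis. Payload 7.2 kg.
Tool frame: the origin (TCP) lies on the centre line of the jaws, within the pads' length; the fingertips stand 17 mm ahead of it and the grasp point (between the pads) lies 2 mm behind it; z points along the fingers, y is the line along which they close (so a half turn about z gives the same grasp; the last joint's range is limited). The gripper opens to 85 mm and grips with 20 to 120 N. Pads are 22 mm wide; open, the fingers measure 114 mm over their backs; the gripper's body (76 mm by 85 mm) begins 54 mm behind the grasp point. The pads swing forward as they close: fully open they stand 13 mm farther back than shut.
Start: joints at [-1.2, 0.411, -0.013, 1.596, 0.006, 1.134, -0.082], TCP at [0.266, 0.566, 0.224] pointing down, gripper open.
Joint ranges: [-2.95, 2.95], [-0.29, 1.99], [-1.47, 1.44], [0.14, 2.54], [-1.03, 4.17], [0.13, 1.85], [-2.86, 2.86]. Speed limits (rad/s): [2.39, 2.39, 3.01, 3.01, 3.14, 3.14, 3.14].

INTERFACE

Orientations are given as a rotation vector (axis times angle).
In Python, from station import ctrl, get_image, search_frame, trace gives the robot as it stands.
- The arm moves only by the tool servo_tool, never from a script. Its argument "deltas" is a list of rows, each an object of numbers: "dx", "dy", "dz": the shift along the tool's x, y, z in mm; "turn": the turn about the tool's z in degrees. In form: [{"dx": .., "dy": .., "dz": .., "turn": ..}, ...]. A call has 1 to 5 rows; each row is the pose to reach, as a shift and turn from the pose commanded when the call began, along the tool's axes at that moment; what a row does not reach only later rows make up. A row lasts 1/10 s, in which the tool goes at most 50 mm and 8.59 degrees, less where a joint would pass 70% of its speed; a pose out of reach is approached as far as the arm can. A call with a gripper value outside its range is refused whole. "claw" is the opening, from 0 (shut) to 1 (fully open), set as the call begins (left out, the last holds). The fingers move at their own pace and stop on an object; "squeeze" is the grip in N (left out, the last holds). Time passes only in rows, so rows that repeat a pose let the fingers close. It gives the time, the measured TCP pose, the force, the opening and the grip force at its end, in the units of the state.
- ctrl.sense(): the state, without advancing time (a new reading comes with each control period).
- get_image(name): name is "scene" or "top"; returns a dict with "pixels" (384x512x3 uint8, red, green, blue), "K" (3x3 intrinsics, pixels), "extrinsics" (4x4, takes a point from world to camera coordinates). Camera axes: x right, y up, looking along -z (the intrinsics and any distortion apply to the point x, -y, -z); pixel columns grow to the right and rows downward; lengths in m; the calibration is good to about 2 mm. A picture is of the moment at which its call begins. There is no depth.
- ctrl.finish_job(): hands the job in; it is judged then, once.
Trained networks look in a picture, given as the dict that the camera call returned (one of the last four; its "shot" number tells which), for a name from the list of things; names that differ only in an ending like _2 or _b are one class to them, and where a whole thing is asked for, a point or a joint stands for the part that bears it (a point fixed in the world has none). Each returns a list of dicts, best first, with "conf" (0 to 1); they miss things now and then, are a little off and sometimes report something else, mostly with a low value. They report only what shows in the picture. A call takes as long as a camera call.
- search_frame(name, picture): "bbox" ([left, top, width, height] in pixels, round what is visible of it).
- trace(name, picture): "mask" (384x512 bool, what is visible of it) and "bbox" ([left, top, width, height] in pixels, round what is visible of it).
The state is a dict: "time_s": time; "joint_positions": joint angles; "joint_vel": joint speeds; "tau": joint torques, N m; "tcp_pos": TCP position; "orientation": TCP orientation; "wrist_force": force on the tool from outside, world axes, zero at the start; "moment": the same for the moment, N m; "gripper_width": opening from 0.0 (shut) to 1.0 (fully open); "grasp_force": force on a finger pad.
Only numpy, scipy, OpenCV 4.12 (cv2) and the standard library are available. Lean on these libraries where they do the work, as an engineer would, in place of code of your own. Each camera call takes 0.05 s, during which the arm holds its last target. There are 200 camera calls.

## Working session

There is one attempt and no reset: what is moved stays moved. The work goes in short steps, Python scripts to look and compute and a tool call to move; the robot and the scene stay as the last step left them, time stands still between calls to the robot, and variables do not carry over. Pictures are saved under pics/ and viewed, at most 10 in all, crops included, and the job is handed in when it is done.

Besides the shell and the picture viewer there is one more tool, called after ">>>" in YAML: its name, and indented under it one key for each argument. servo_tool: Moves the arm, as the interface text tells. Its arguments: {"type":"object","properties":{"deltas":{"type":"array","items":{"type":"object","properties":{"dx":{"type":"number"},"dy":{"type":"number"},"dz":{"type":"number"},"turn":{"type":"number"}}}},"claw":{"type":"number"},"squeeze":{"type":"number"}},"required":["deltas"]}

```bash
ls; mkdir -p pics; cat > h.py <<'E'
import numpy as np, cv2
from station import ctrl,get_image,search_frame,trace
def proj(P,im):
    P=np.atleast_2d(P);E=np.array(im["extrinsics"]);K=np.array(im["K"])
    c=P@E[:3,:3].T+E[:3,3]; c=c*[1,-1,-1]
    p=c@K.T; return p[:,:2]/p[:,2:]
def ray(uv,im,z):
    E=np.array(im["extrinsics"]);K=np.array(im["K"])
    d=np.linalg.inv(K)@np.array([uv[0],uv[1],1.]); d=d*[1,-1,-1]
    R=E[:3,:3];o=-R.T@E[:3,3];w=R.T@d
    return o+w*(z-o[2])/w[2]
def save(im,n): cv2.imwrite("pics/"+n+".png",im["pixels"][:,:,::-1])
E
python3 - <<'E'
from h import *
s=ctrl.sense();print({k:np.round(v,3) for k,v in s.items()})
ims={}
for n in("scene","top"):
    im=get_image(n);ims[n]=im
    print(n,[k for k in im],np.round(im["K"],1).tolist(),np.round(im["extrinsics"],3).tolist())
    for k in("tumbler","stack","topping_jar","steel_dish","wafer_box"):
        r=trace(k,im)
        for q in r[:2]: 
            b=q["bbox"];m=q["mask"];v,u=np.nonzero(m);c=(u.mean(),v.mean()) if len(u) else (b[0]+b[2]/2,b[1]+b[3]/2)
            print(k,round(q["conf"],2),np.round(b),np.round(c,1),len(u),ray(c,im,0.03).round(3))
            if q is r[0]: np.save(f"m_{n}_{k}.npy",m)
cv2.imwrite("pics/a.png",np.vstack([ims["scene"]["pixels"],ims["top"]["pixels"]])[:,:,::-1][:, :])
a=cv2.imread("pics/a.png");cv2.imwrite("pics/a1.png",np.hstack([cv2.resize(a[:384],(400,300)),cv2.resize(a[384:],(400,300))]))
save(ims["top"],"top0");save(ims["scene"],"scene0")
import pickle;pickle.dump(ims,open("ims0.pkl","wb"))
E
```

```text
pics
{'time_s': np.float64(0.0), 'joint_positions': array([-1.2  ,  0.412, -0.013,  1.597,  0.006,  1.134, -0.082]), 'joint_vel': array([-0.   , -0.001, -0.002, -0.001, -0.   , -0.   , -0.   ]), 'tau': array([ 1.0000e-03, -6.0063e+01,  6.8300e-01, -2.9941e+01,  1.4000e-02,
        1.1000e-02, -0.0000e+00]), 'tcp_pos': array([0.265, 0.565, 0.223]), 'orientation': array([-6.840e-01, -3.066e+00,  3.000e-03]), 'wrist_force': array([0.332, 0.463, 0.346]), 'moment': array([ 0.011,  0.003, -0.007]), 'grasp_force': np.float64(0.0), 'gripper_width': np.float64(0.999)}
scene ['pixels', 'K', 'extrinsics', 'shot'] [[349.7, 0.0, 251.6], [0.0, 349.7, 192.6], [0.0, 0.0, 1.0]] [[-0.428, 0.904, 0.019, 0.274], [-0.598, -0.299, 0.743, 0.323], [0.677, 0.307, 0.669, -1.137], [0.0, 0.0, 0.0, 1.0]]
tumbler 0.91 [314. 174.  57.  35.] [339.  193.6] 1451 [0.51  0.139 0.03 ]
stack 0.59 [187. 101.  27.  65.] [200.6 130.1] 1644 [ 0.43  -0.246  0.03 ]
stack 0.54 [311. 262.  56.  50.] [340.3 286.6] 1898 [0.729 0.199 0.03 ]
topping_jar 0.59 [135. 184.  31.  44.] [150.3 206.7] 1143 [ 0.716 -0.186  0.03 ]
steel_dish 0.86 [313. 262.  54.  50.] [340.2 286.1] 2063 [0.729 0.198 0.03 ]
wafer_box 0.72 [192. 212.  79.  66.] [231.5 243.7] 3346 [0.728 0.001 0.03 ]
top ['pixels', 'K', 'extrinsics', 'shot'] [[379.3, 0.0, 248.1], [0.0, 379.3, 185.7], [0.0, 0.0, 1.0]] [[0.022, -1.0, -0.018, 0.002], [0.982, 0.019, 0.19, -0.624], [-0.189, -0.022, 0.982, -0.765], [0.0, 0.0, 0.0, 1.0]]
tumbler 0.77 [165. 218.  49.  39.] [190.8 237.9] 1305 [0.51  0.139 0.03 ]
stack 0.89 [331. 225.  46.  37.] [356.  244.5] 1268 [ 0.504 -0.222  0.03 ]
topping_jar 0.66 [321. 134.  33.  33.] [337.7 149. ] 717 [ 0.719 -0.187  0.03 ]
steel_dish 0.73 [150. 125.  40.  30.] [169.3 138.9] 1010 [0.737 0.201 0.03 ]
wafer_box 0.66 [230. 126.  56.  42.] [257.6 145.5] 1898 [ 0.724 -0.004  0.03 ]
```

```bash
python3 - <<'E'
import cv2,numpy as np
s=cv2.imread("pics/scene0.png");t=cv2.imread("pics/top0.png")
f=lambda a,x,y,w,h:cv2.resize(a[y:y+h,x:x+w],(400,300),interpolation=cv2.INTER_CUBIC)
cv2.imwrite("pics/b.png",np.vstack([np.hstack([f(s,290,145,100,75),f(s,150,92,100,75)]),np.hstack([f(t,140,200,100,75),f(t,305,205,100,75)])]))
E
```

```text
(no output)
```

View pics/a1.png

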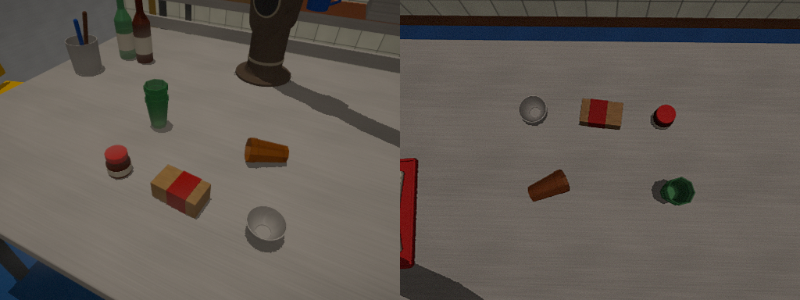

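View pics/b.png

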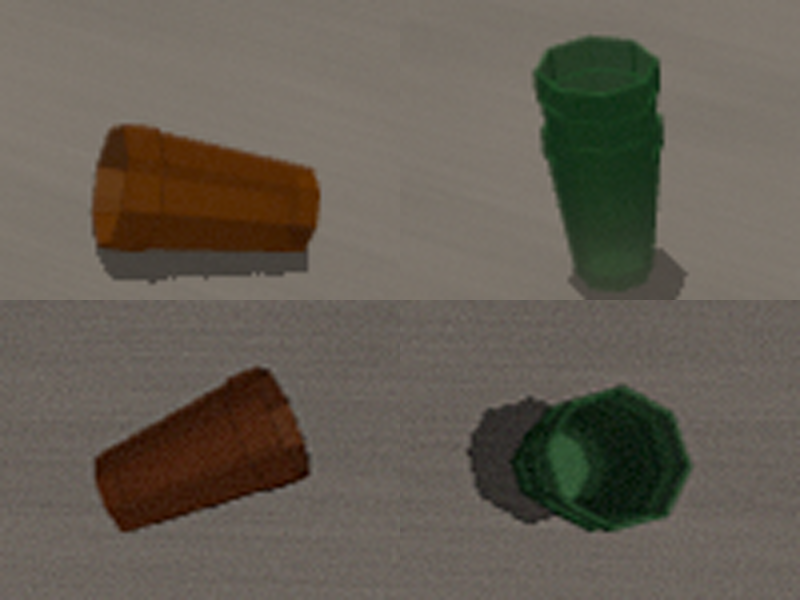

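The tumbler lies around (0.51, 0.14) with its mouth toward -y. In the top view its mouth is at about (210, 235) and its foot at about (166, 247). The stack stands near (0.50, -0.24), and its octagonal rim shows clearly in the top view. I'll fit silhouette models to both.

```bash
cat >> h.py <<'E'
from scipy.optimize import minimize
A8=np.radians(22.5+45*np.arange(8))
def ring(z,af): r=af/2/np.cos(np.pi/8); return np.c_[r*np.cos(A8),r*np.sin(A8),np.full(8,z)]
TR=[ring(0,.044),ring(.084,.0608),ring(.084,.064),ring(.104,.064)]
def place(rings,R,t): return [r@R.T+t for r in rings]
def rz(a): c,s=np.cos(a),np.sin(a); return np.array([[c,-s,0],[s,c,0],[0,0,1]])
S=8
def sil(segs,im,off,box):
    x,y,w,h=box; m=np.zeros((h*S,w*S),np.uint8)
    for a,b in segs:
        p=(proj(np.vstack([a,b]),im)+off-[x,y]+.5)*S
        cv2.fillConvexPoly(m,cv2.convexHull(np.round(p).astype(np.int32)),255)
    return cv2.resize(m,(w,h),interpolation=cv2.INTER_AREA)/255.
def obs(im,bb,kind,pad=10):
    x,y,w,h=[int(v) for v in bb]; x-=pad;y-=pad;w+=2*pad;h+=2*pad
    c=im["pixels"][y:y+h,x:x+w].astype(float); 
    f=(c[...,1]-c[...,0])/c.sum(2) if kind=="g" else (c[...,0]-c[...,2])/c.sum(2)
    bg=np.median(np.r_[f[:4].ravel(),f[-4:].ravel(),f[:,:4].ravel(),f[:,-4:].ravel()])
    m=((f-bg)>0.07).astype(np.uint8); m=cv2.morphologyEx(m,cv2.MORPH_CLOSE,np.ones((5,5)))
    m=cv2.morphologyEx(m,cv2.MORPH_OPEN,np.ones((3,3)))
    return m.astype(float),(x,y,w,h)
def segs_up(p): # x,y,z0,yaw
    r=place(TR,rz(p[3]),np.array(p[:3])); return [(r[0],r[1]),(r[2],r[3])]
def segs_stack(p): return segs_up([p[0],p[1],0,p[3]])+segs_up(p)
def segs_lie(p): # x,y of foot centre, mouth heading
    # own z -> heading, tilted up 6.8deg; own -y down
    t=np.arctan(10/84.); h=p[2]
    ez=np.array([np.cos(h)*np.cos(t),np.sin(h)*np.cos(t),np.sin(t)])
    ey=np.array([-np.cos(h)*np.sin(t),-np.sin(h)*np.sin(t),np.cos(t)]); ex=np.cross(ey,ez)
    R=np.c_[ex,ey,ez]; r=place(TR,R,np.array([p[0],p[1],.022*np.cos(t)])); return [(r[0],r[1]),(r[2],r[3])]
def cost(segf,p,data):
    n=len(data); o=np.array(p[-2*n:]).reshape(n,2); c=0
    for (im,(m,b)),q in zip(data,o): c+=np.abs(sil(segf(p),im,q,b)-m).sum()/ (m.sum()**.5)+ .1*(q@q)
    return c
def fit(segf,p0,data,step):
    n=len(data); p=np.r_[p0,np.zeros(2*n)]; st=np.r_[step,np.full(2*n,.7)]
    for s in (1,.5,.3):
        sx=np.vstack([p]+[p+s*st*np.eye(len(p))[i] for i in range(len(p))])
        r=minimize(lambda q:cost(segf,q,data),p,method="Nelder-Mead",options=dict(initial_simplex=sx,maxiter=1200,xatol=1e-5,fatol=1e-3)); p=r.x
    return r
E
cat > f.py <<'E'
from h import *;import pickle
ims=pickle.load(open("ims0.pkl","rb"));L=[ims["scene"],ims["top"]]
d=[(L[0],obs(L[0],[314,174,57,35],"a")),(L[1],obs(L[1],[165,218,49,39],"a"))]
print([q[1][0].sum() for q in d])
r=fit(segs_lie,[.495,.19,np.radians(-70)],d,[.01,.01,.1]);print("tumbler",r.fun,r.x.round(4),np.degrees(r.x[2]))
d=[(L[0],obs(L[0],[181,101,35,65],"g")),(L[1],obs(L[1],[331,225,46,37],"g"))]
print([q[1][0].sum() for q in d])
best=None
for y0 in (0,11,22,33):
    r=fit(segs_stack,[.50,-.24,.037,np.radians(y0)],d,[.01,.01,.005,.12]);print("stack",r.fun,r.x.round(4),np.degrees(r.x[3]))
    if best is None or r.fun<best.fun: best=r
for a in range(0,45,3):
    p=best.x.copy();p[3]=np.radians(a);print(a,round(cost(segs_stack,p,d),2),end="; ")
E
time python3 f.py
```

```text
[np.float64(1497.0), np.float64(1326.0)]
tumbler 2.089721968741329 [ 0.4881  0.1906 -1.1528 -0.0135 -0.3428 -0.029   0.3622] -66.0528412116308
[np.float64(1576.0), np.float64(1188.0)]
stack 2.288010801943212 [ 0.4985 -0.1991  0.0319  0.301  -0.0452 -0.6386  0.4737 -0.9523] 17.24430157746131
stack 2.298412807852057 [ 0.498  -0.199   0.0323  0.3156 -0.1694 -0.5205  0.461  -1.1476] 18.084555687120833
stack 2.260752678459363 [ 0.4991 -0.1995  0.033   0.3252  0.308  -0.3228  0.2922 -0.6051] 18.63225008844155
stack 2.253441312586629 [ 0.4992 -0.1986  0.0329  0.3257  0.0079 -0.5701  0.6445 -0.5499] 18.660773456715113
0 4.35; 3 4.07; 6 3.77; 9 3.34; 12 2.85; 15 2.5; 18 2.32; 21 2.48; 24 2.83; 27 3.24; 30 3.65; 33 4.02; 36 4.33; 39 4.5; 42 4.48; 
real	0m4.871s
user	0m5.204s
sys	0m0.104s
```

>>> servo_tool:
  deltas:
    - {"dx": -40,"dy": -28,"dz": 0,"turn": 6}
    - {"dx": -75,"dy": -53,"dz": 10,"turn": 12}
    - {"dx": -115,"dy": -81,"dz": 20,"turn": 18}
    - {"dx": -155,"dy": -109,"dz": 30,"turn": 24}
    - {"dx": -190,"dy": -135,"dz": 40,"turn": 30}
  claw: 1
  squeeze: 20

```text
time_s: 1.1
tcp_pos: [0.3814, 0.3607, 0.1841]
orientation: [1.461, 2.781, 0.001]
wrist_force: [0.3, -0.5, -1.0]
gripper_width: 0.998
grasp_force: 0.0
```

```bash
cat > g.py <<'E'
# usage: g.py x y z yangle : deltas in tool axes
import sys
from h import *
from scipy.spatial.transform import Rotation as Ro
s=ctrl.sense();R=Ro.from_rotvec(s["orientation"]).as_matrix();p=np.array(s["tcp_pos"])
ya=np.degrees(np.arctan2(R[1,1],R[0,1]))
print("t",round(s["time_s"],2),"p",p.round(4),"yang",ya.round(2),"tilt",R[:,2].round(3),"F",np.round(s["wrist_force"],1),"w",round(s["gripper_width"],3),"gf",round(s["grasp_force"],1),"j7",np.round(s["joint_positions"],2))
if len(sys.argv)>3:
    x,y,z,a=map(float,sys.argv[1:5]); print("d mm",(R.T@(np.array([x,y,z])-p)*1000).round(1),"turn",round(ya-a,2))
E
python3 g.py .527 .1026 .10 24
```

```text
t 1.1 p [0.3814 0.3607 0.1841] yang 34.56 tilt [ 0.001  0.    -1.   ] F [ 0.3 -0.5 -1. ] w 0.998 gf 0.0 j7 [-0.98  0.28  0.16  1.9  -0.05  0.97 -0.2 ]
d mm [-295.1  -26.5   84.1] turn 10.56
```

>>> servo_tool:
  deltas:
    - {"dx": -45,"dy": -4,"dz": 15,"turn": 2.5}
    - {"dx": -90,"dy": -8,"dz": 30,"turn": 5}
    - {"dx": -135,"dy": -12,"dz": 45,"turn": 7.5}
    - {"dx": -180,"dy": -16,"dz": 60,"turn": 10.5}
    - {"dx": -220,"dy": -20,"dz": 75,"turn": 10.5}

```text
time_s: 1.6
tcp_pos: [0.4906, 0.1689, 0.1089]
orientation: [1.705, 2.637, 0.001]
wrist_force: [1.1, 1.2, -0.5]
gripper_width: 0.995
grasp_force: 0.0
```

>>> servo_tool:
  deltas:
    - {"dx": -35,"dy": 7,"dz": 5,"turn": 0}
    - {"dx": -55,"dy": 7,"dz": 9,"turn": 0}
    - {"dx": -65,"dy": 7,"dz": 9,"turn": 0}
    - {"dx": -65,"dy": 7,"dz": 9,"turn": 0}

```text
time_s: 2.0
tcp_pos: [0.5231, 0.1135, 0.1002]
orientation: [1.705, 2.638, -0.0]
wrist_force: [-0.8, 0.2, -0.3]
gripper_width: 1.002
grasp_force: 0.0
```

```bash
python3 g.py .527 .1026 .028 24
```

```text
t 2.0 p [0.5231 0.1135 0.1002] yang 24.24 tilt [ 0. -0. -1.] F [-0.8  0.2 -0.3] w 1.002 gf 0.0 j7 [-0.52  0.41  0.27  1.96 -0.15  0.79  0.26]
d mm [-11.5  -0.9  72.2] turn 0.24
```

>>> servo_tool:
  deltas:
    - {"dx": -6,"dy": -1,"dz": 20}
    - {"dx": -11,"dy": -1,"dz": 40}
    - {"dx": -11,"dy": -1,"dz": 58}
    - {"dx": -11,"dy": -1,"dz": 72}
    - {"dx": -11,"dy": -1,"dz": 72}

```text
invalid input
```

>>> servo_tool:
  deltas:
    - {"dx": 0}
    - {"dx": 0}
    - {"dx": 0}
    - {"dx": 0}
    - {"dx": 0}
  claw: 0.5
  squeeze: 20

```text
invalid input
```

```bash
python3 - <<'E'
from h import *
im=get_image("scene");p=im["pixels"][130:235,270:410];cv2.imwrite("pics/c.png",cv2.resize(p,(700,525),interpolation=cv2.INTER_CUBIC)[:,:,::-1])
E
python3 g.py
```

```text
t 2.05 p [0.5226 0.115  0.1003] yang 24.33 tilt [ 0.  0. -1.] F [-0.2  0.4 -0.6] w 1.003 gf 0.0 j7 [-0.52  0.41  0.27  1.96 -0.15  0.79  0.26]
```

View pics/c.png

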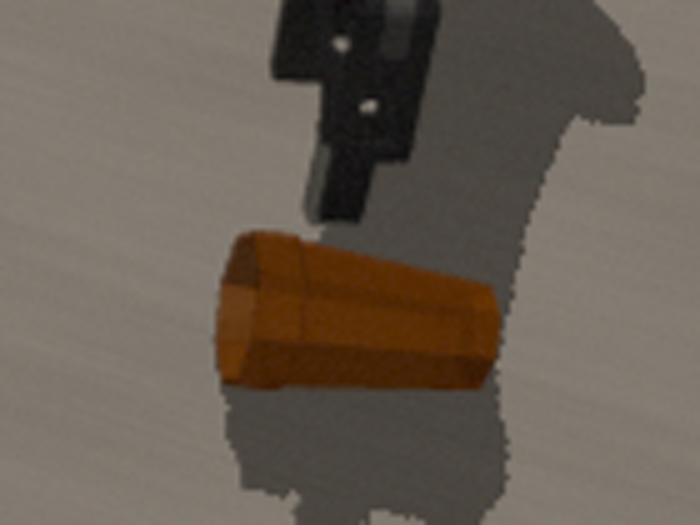

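The call was refused because each row needs all four keys. The picture shows the fingers hovering over the lip, slightly toward the foot, which is consistent with the remaining dx of about -13. The tumbler hasn't moved.

>>> servo_tool:
  deltas:
    - {"dx": -6,"dy": -1,"dz": 20,"turn": 0}
    - {"dx": -12,"dy": -1,"dz": 40,"turn": 0}
    - {"dx": -12,"dy": -1,"dz": 58,"turn": 0}
    - {"dx": -12,"dy": -1,"dz": 72,"turn": 0}
    - {"dx": -12,"dy": -1,"dz": 72,"turn": 0}

```text
time_s: 2.55
tcp_pos: [0.5252, 0.1046, 0.0267]
orientation: [-1.699, -2.64, 0.003]
wrist_force: [-0.5, -0.3, -0.8]
gripper_width: 1.0
grasp_force: 0.0
```

>>> servo_tool:
  deltas:
    - {"dx": 0,"dy": 0,"dz": 0,"turn": 0}
    - {"dx": 0,"dy": 0,"dz": 0,"turn": 0}
    - {"dx": 0,"dy": 0,"dz": 0,"turn": 0}
    - {"dx": 0,"dy": 0,"dz": 0,"turn": 0}
    - {"dx": 0,"dy": 0,"dz": 0,"turn": 0}
  claw: 0.5
  squeeze: 20

```text
time_s: 3.05
tcp_pos: [0.5274, 0.1036, 0.0289]
orientation: [1.702, 2.639, 0.002]
wrist_force: [-0.6, 0.6, 5.9]
gripper_width: 0.738
grasp_force: 22.1
```

```bash
python3 g.py .527 .1026 .028 24
```

```text
t 3.05 p [0.5274 0.1036 0.0289] yang 24.36 tilt [ 0.002  0.001 -1.   ] F [-0.6  0.6  5.9] w 0.738 gf 22.1 j7 [-0.47  0.52  0.24  1.99 -0.2   0.64  0.33]
d mm [-0.7 -0.8  0.9] turn 0.36
```

>>> servo_tool:
  deltas:
    - {"dx": 3,"dy": 0,"dz": -7,"turn": 0}
    - {"dx": 6,"dy": 0,"dz": -13,"turn": 0}
    - {"dx": 9,"dy": 0,"dz": -19,"turn": 0}
    - {"dx": 13,"dy": 0,"dz": -25,"turn": 0}
    - {"dx": 13,"dy": 0,"dz": -25,"turn": 0}

```text
time_s: 3.55
tcp_pos: [0.5216, 0.1161, 0.054]
orientation: [1.701, 2.64, 0.002]
wrist_force: [-0.2, 1.1, -1.4]
gripper_width: 0.733
grasp_force: 22.4
```

```bash
python3 - <<'E'
from h import *
im=get_image("scene");p=im["pixels"][130:235,270:410];cv2.imwrite("pics/d.png",cv2.resize(p,(700,525),interpolation=cv2.INTER_CUBIC)[:,:,::-1])
E
python3 g.py
```

```text
t 3.6 p [0.5215 0.1156 0.0536] yang 24.4 tilt [ 0.001  0.    -1.   ] F [ 0.7  0.9 -1.9] w 0.737 gf 22.3 j7 [-0.51  0.48  0.25  1.99 -0.18  0.69  0.29]
```

View pics/d.png

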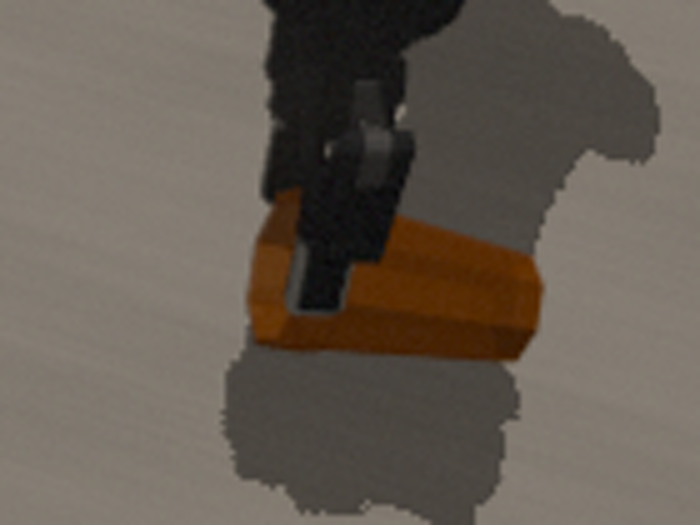

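The tumbler was lifted without pivoting, so it is held rigidly at 20 N. I'll lower it to just above the bench and ease the opening, so that gravity swings the foot down.

>>> servo_tool:
  deltas:
    - {"dx": 0,"dy": 0,"dz": 6,"turn": 0}
    - {"dx": 0,"dy": 0,"dz": 12,"turn": 0}
    - {"dx": 0,"dy": 0,"dz": 17,"turn": 0}
    - {"dx": 0,"dy": 0,"dz": 17,"turn": 0}

```text
time_s: 4.0
tcp_pos: [0.5207, 0.1147, 0.0349]
orientation: [-1.703, -2.639, 0.002]
wrist_force: [-0.2, 0.1, -2.0]
gripper_width: 0.736
grasp_force: 22.7
```

>>> servo_tool:
  deltas:
    - {"dx": 0,"dy": 0,"dz": 0,"turn": 0}
    - {"dx": 0,"dy": 0,"dz": 0,"turn": 0}
    - {"dx": 0,"dy": 0,"dz": 0,"turn": 0}
  claw: 0.72

```text
time_s: 4.3
tcp_pos: [0.5215, 0.1151, 0.0362]
orientation: [1.703, 2.64, 0.0]
wrist_force: [-1.0, -0.9, -1.9]
gripper_width: 0.735
grasp_force: 22.6
```

>>> servo_tool:
  deltas:
    - {"dx": 0,"dy": 0,"dz": 0,"turn": 0}
    - {"dx": 0,"dy": 0,"dz": 0,"turn": 0}
    - {"dx": 0,"dy": 0,"dz": 0,"turn": 0}
  claw: 0.73

```text
time_s: 4.6
tcp_pos: [0.5215, 0.1151, 0.0362]
orientation: [1.703, 2.64, 0.0]
wrist_force: [-0.0, -0.2, -0.5]
gripper_width: 0.738
grasp_force: 22.6
```

```bash
python3 g.py
```

```text
t 4.6 p [0.5215 0.1151 0.0362] yang 24.36 tilt [ 0.  0. -1.] F [-0.  -0.2 -0.5] w 0.738 gf 22.6 j7 [-0.5   0.51  0.24  2.   -0.19  0.66  0.3 ]
```

>>> servo_tool:
  deltas:
    - {"dx": 0,"dy": 0,"dz": 0,"turn": 0}
    - {"dx": 0,"dy": 0,"dz": 0,"turn": 0}
  claw: 0.735

```text
time_s: 4.8
tcp_pos: [0.5215, 0.1151, 0.0361]
orientation: [1.703, 2.64, 0.0]
wrist_force: [-0.6, -0.2, -1.2]
gripper_width: 0.734
grasp_force: 22.7
```

>>> servo_tool:
  deltas:
    - {"dx": 0,"dy": 0,"dz": 0,"turn": 0}
    - {"dx": 0,"dy": 0,"dz": 0,"turn": 0}
  claw: 0.74

```text
time_s: 5.0
tcp_pos: [0.5214, 0.1151, 0.0361]
orientation: [1.703, 2.64, 0.0]
wrist_force: [-0.4, -0.2, -0.7]
gripper_width: 0.738
grasp_force: 15.1
```

>>> servo_tool:
  deltas:
    - {"dx": 0,"dy": 0,"dz": 0,"turn": 0}
    - {"dx": 0,"dy": 0,"dz": 0,"turn": 0}
  claw: 0.743

```text
time_s: 5.2
tcp_pos: [0.5214, 0.1151, 0.0361]
orientation: [1.703, 2.64, 0.0]
wrist_force: [-0.3, 0.3, 0.2]
gripper_width: 0.74
grasp_force: 10.5
```

The grip force now follows the claw setting, about 1.5 N per 0.001. I'll ease it a bit more.

>>> servo_tool:
  deltas:
    - {"dx": 0,"dy": 0,"dz": 0,"turn": 0}
    - {"dx": 0,"dy": 0,"dz": 0,"turn": 0}
  claw: 0.7465

```text
time_s: 5.4
tcp_pos: [0.5214, 0.1151, 0.0361]
orientation: [1.703, 2.64, 0.0]
wrist_force: [1.2, -0.3, -0.7]
gripper_width: 0.749
grasp_force: 5.3
```

>>> servo_tool:
  deltas:
    - {"dx": 2,"dy": 0,"dz": -5,"turn": 0}
    - {"dx": 5,"dy": 0,"dz": -10,"turn": 0}
    - {"dx": 8,"dy": 0,"dz": -15,"turn": 0}
    - {"dx": 10,"dy": 0,"dz": -19,"turn": 0}
    - {"dx": 10,"dy": 0,"dz": -19,"turn": 0}

```text
time_s: 5.9
tcp_pos: [0.5175, 0.1248, 0.0559]
orientation: [1.701, 2.64, 0.002]
wrist_force: [-0.1, 0.3, -0.3]
gripper_width: 0.746
grasp_force: 4.8
```

```bash
python3 - <<'E'
from h import *
im=get_image("scene");p=im["pixels"][130:235,270:410];cv2.imwrite("pics/e.png",cv2.resize(p,(700,525),interpolation=cv2.INTER_CUBIC)[:,:,::-1])
E
python3 g.py
```

```text
t 5.95 p [0.5175 0.1245 0.0556] yang 24.39 tilt [ 0.001  0.    -1.   ] F [-0.2  0.8 -0.6] w 0.746 gf 4.7 j7 [-0.53  0.47  0.26  1.99 -0.18  0.69  0.27]
```

View pics/e.png

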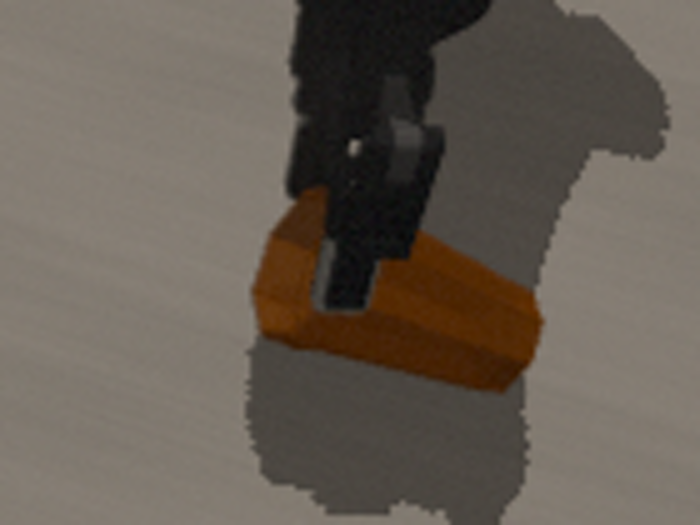

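It pivots with the foot on the bench. I'll continue along the arc.

>>> servo_tool:
  deltas:
    - {"dx": 5,"dy": 0,"dz": -6,"turn": 0}
    - {"dx": 9,"dy": 0,"dz": -11,"turn": 0}
    - {"dx": 14,"dy": 0,"dz": -16,"turn": 0}
    - {"dx": 19,"dy": 0,"dz": -20,"turn": 0}
    - {"dx": 25,"dy": 0,"dz": -24,"turn": 0}

```text
time_s: 6.45
tcp_pos: [0.5068, 0.1474, 0.0795]
orientation: [1.703, 2.64, 0.0]
wrist_force: [-0.4, -0.6, -1.1]
gripper_width: 0.749
grasp_force: 4.5
```

>>> servo_tool:
  deltas:
    - {"dx": 6,"dy": 0,"dz": -4,"turn": 0}
    - {"dx": 12,"dy": 0,"dz": -7,"turn": 0}
    - {"dx": 18,"dy": 0,"dz": -10,"turn": 0}
    - {"dx": 25,"dy": 0,"dz": -12,"turn": 0}
    - {"dx": 32,"dy": 0,"dz": -14,"turn": 0}

```text
time_s: 6.95
tcp_pos: [0.4934, 0.1766, 0.0932]
orientation: [-1.703, -2.64, 0.0]
wrist_force: [-0.2, 0.9, -1.6]
gripper_width: 0.744
grasp_force: 4.6
```

```bash
python3 - <<'E'
from h import *
im=get_image("scene");p=im["pixels"][110:215,290:430];cv2.imwrite("pics/f.png",cv2.resize(p,(700,525),interpolation=cv2.INTER_CUBIC)[:,:,::-1])
E
python3 g.py
```

```text
t 7.0 p [0.493  0.178  0.0934] yang 24.44 tilt [-0.     0.001 -1.   ] F [ 0.1  1.2 -1.5] w 0.75 gf 4.7 j7 [-0.65  0.4   0.27  1.99 -0.15  0.77  0.13]
```

View pics/f.png

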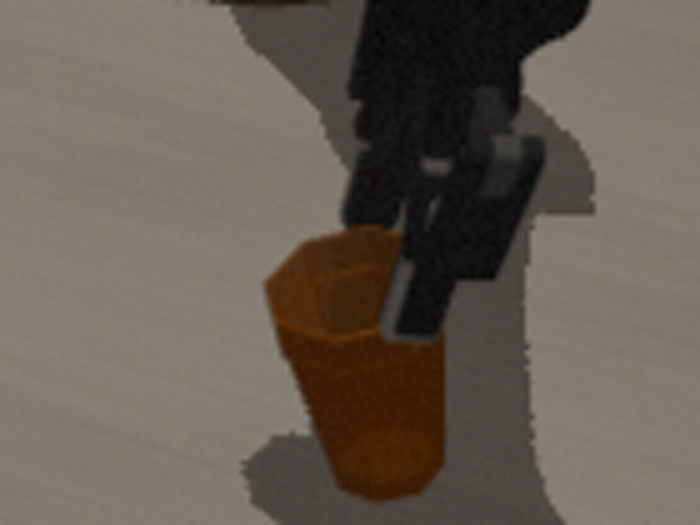

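>>> servo_tool:
  deltas:
    - {"dx": 5,"dy": 0,"dz": 0,"turn": 0}
    - {"dx": 10,"dy": 0,"dz": 0,"turn": 0}
    - {"dx": 15,"dy": 0,"dz": 0,"turn": 0}
    - {"dx": 20,"dy": 0,"dz": 1,"turn": 0}
    - {"dx": 20,"dy": 0,"dz": 1,"turn": 0}

```text
time_s: 7.5
tcp_pos: [0.4851, 0.1952, 0.092]
orientation: [-1.701, -2.641, -0.0]
wrist_force: [0.2, 0.5, 0.9]
gripper_width: 0.747
grasp_force: 5.0
```

```bash
python3 - <<'E'
from h import *
im=get_image("scene");p=im["pixels"][110:215,290:430];cv2.imwrite("pics/g.png",cv2.resize(p,(700,525),interpolation=cv2.INTER_CUBIC)[:,:,::-1])
E
python3 g.py
```

```text
t 7.55 p [0.4854 0.1948 0.0921] yang 24.4 tilt [-0.  0. -1.] F [-0.5 -0.   2.3] w 0.749 gf 5.0 j7 [-0.68  0.4   0.26  1.99 -0.15  0.76  0.09]
```

View pics/g.png

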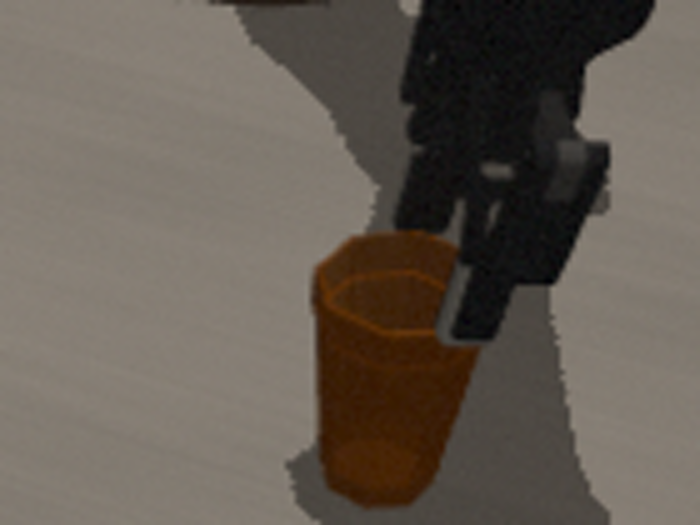

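It is standing nearly upright with the foot on the bench. I'll release it gently, then rise.

>>> servo_tool:
  deltas:
    - {"dx": 0,"dy": 0,"dz": 0,"turn": 0}
    - {"dx": 0,"dy": 0,"dz": 0,"turn": 0}
    - {"dx": 0,"dy": 0,"dz": 0,"turn": 0}
  claw: 0.77

```text
time_s: 7.85
tcp_pos: [0.4857, 0.1941, 0.0921]
orientation: [1.703, 2.64, 0.0]
wrist_force: [-0.7, 0.5, -0.6]
gripper_width: 0.771
grasp_force: 0.0
```

>>> servo_tool:
  deltas:
    - {"dx": 0,"dy": 0,"dz": 0,"turn": 0}
    - {"dx": 0,"dy": 0,"dz": 0,"turn": 0}
    - {"dx": 0,"dy": 0,"dz": 0,"turn": 0}
    - {"dx": 0,"dy": 0,"dz": 0,"turn": 0}
    - {"dx": 0,"dy": 0,"dz": 0,"turn": 0}
  claw: 1

```text
time_s: 8.35
tcp_pos: [0.4855, 0.1943, 0.0921]
orientation: [-1.703, -2.64, -0.0]
wrist_force: [-0.2, 0.3, 0.2]
gripper_width: 1.0
grasp_force: 0.0
```

>>> servo_tool:
  deltas:
    - {"dx": 0,"dy": 0,"dz": -15,"turn": 0}
    - {"dx": 0,"dy": 0,"dz": -40,"turn": 0}
    - {"dx": 0,"dy": 0,"dz": -70,"turn": 0}
    - {"dx": 40,"dy": 0,"dz": -100,"turn": 0}
    - {"dx": 90,"dy": 0,"dz": -100,"turn": 0}

```text
time_s: 8.85
tcp_pos: [0.4513, 0.2762, 0.1964]
orientation: [1.709, 2.632, 0.01]
wrist_force: [0.9, 0.8, -0.2]
gripper_width: 1.001
grasp_force: 0.0
```

```bash
cat > k.py <<'E'
from h import *
L=[get_image("scene"),get_image("top")];d=[]
for im,n in zip(L,"st"):
    r=trace("tumbler",im);print([ (round(q["conf"],2),q["bbox"]) for q in r[:2]])
    if r: d.append((im,obs(im,r[0]["bbox"],"a")))
print([q[1][0].sum() for q in d])
for y0 in (5,20,35):
    r=fit(lambda p:segs_up([p[0],p[1],0,p[2]]),[.49,.185,np.radians(y0)],d,[.01,.01,.12]);print(r.fun,r.x.round(4),np.degrees(r.x[2])%45)
p=L[0]["pixels"][110:215,290:430];q=L[1]["pixels"][185:290,120:260]
cv2.imwrite("pics/k.png",np.hstack([cv2.resize(v,(400,300),interpolation=cv2.INTER_CUBIC) for v in(p,q)])[:,:,::-1])
E
python3 k.py; python3 g.py
```

```text
[(0.86, [354.0, 154.0, 39.4, 56.2])]
[(0.55, [142.3, 231.6, 39.0, 35.0])]
[np.float64(1635.0), np.float64(969.0)]
1.9560640519547343 [ 0.4865  0.1939  0.422  -0.1366 -0.136  -0.2385  0.4328] 24.17890442811066
1.9358036305008897 [ 0.486   0.1933  0.4278  0.1863  0.0542 -0.4778  0.1872] 24.51390364283628
1.9548323833083736 [ 0.4865  0.1935  0.4267  0.0535 -0.1141 -0.3795  0.4745] 24.449689894072073
t 9.05 p [0.4475 0.2775 0.192 ] yang 24.55 tilt [-0.  0. -1.] F [ 0.5 -0.9  0.4] w 1.0 gf 0.0 j7 [-0.85  0.28  0.25  1.89 -0.08  0.99 -0.14]
```

View pics/k.png

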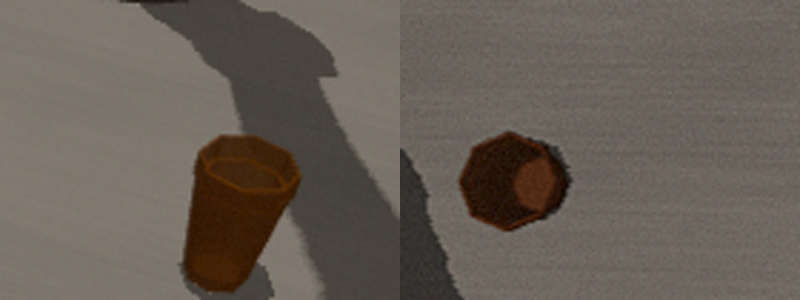

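The tumbler stands upright at (0.486, 0.1935) with its flats at 24.4°, matching the gripper. In the crop the octagonal mouth is at about (510, 180) in the top view. I'll regrip it at the lip.

```bash
python3 g.py .4863 .1937 .092 24.4
```

```text
t 9.05 p [0.4475 0.2775 0.192 ] yang 24.55 tilt [-0.  0. -1.] F [ 0.5 -0.9  0.4] w 1.0 gf 0.0 j7 [-0.85  0.28  0.25  1.89 -0.08  0.99 -0.14]
d mm [-92.3   0.4 100. ] turn 0.15
```

>>> servo_tool:
  deltas:
    - {"dx": -30,"dy": 0,"dz": 0,"turn": 0}
    - {"dx": -65,"dy": 0,"dz": 0,"turn": 0}
    - {"dx": -92,"dy": 0,"dz": 10,"turn": 0}
    - {"dx": -92,"dy": 0,"dz": 30,"turn": 0}
    - {"dx": -92,"dy": 0,"dz": 30,"turn": 0}

```text
time_s: 9.55
tcp_pos: [0.4855, 0.1895, 0.1599]
orientation: [-1.707, -2.635, 0.007]
wrist_force: [-1.0, -0.1, -0.4]
gripper_width: 1.001
grasp_force: 0.0
```

```bash
python3 g.py .4863 .1937 .092 24.4
```

```text
t 9.55 p [0.4855 0.1895 0.1599] yang 24.14 tilt [-0.004 -0.003 -1.   ] F [-1.  -0.1 -0.4] w 1.001 gf 0.0 j7 [-0.7   0.31  0.29  1.93 -0.11  0.92  0.06]
d mm [ 3.6  2.8 67.9] turn -0.26
```

>>> servo_tool:
  deltas:
    - {"dx": 0,"dy": 0,"dz": 10,"turn": 0}
    - {"dx": 0,"dy": 0,"dz": 30,"turn": 0}
    - {"dx": 0,"dy": 0,"dz": 35,"turn": 0}
    - {"dx": 0,"dy": 0,"dz": 35,"turn": 0}

```text
time_s: 9.95
tcp_pos: [0.4858, 0.1926, 0.1266]
orientation: [-1.701, -2.64, 0.002]
wrist_force: [0.3, -0.7, -0.2]
gripper_width: 1.004
grasp_force: 0.0
```

```bash
python3 g.py .4863 .1937 .092 24.4
```

```text
t 9.95 p [0.4858 0.1926 0.1266] yang 24.4 tilt [-0.001 -0.001 -1.   ] F [ 0.3 -0.7 -0.2] w 1.004 gf 0.0 j7 [-0.7   0.35  0.28  1.96 -0.13  0.84  0.08]
d mm [ 0.8  1.  34.6] turn 0.0
```

>>> servo_tool:
  deltas:
    - {"dx": 1,"dy": 0,"dz": 12,"turn": 0}
    - {"dx": 1,"dy": 0,"dz": 25,"turn": 0}
    - {"dx": 1,"dy": 0,"dz": 34,"turn": 0}
    - {"dx": 1,"dy": 0,"dz": 34,"turn": 0}
    - {"dx": 1,"dy": 0,"dz": 34,"turn": 0}

```text
time_s: 10.45
tcp_pos: [0.4858, 0.1932, 0.0928]
orientation: [-1.703, -2.64, 0.001]
wrist_force: [0.6, -0.1, 0.2]
gripper_width: 1.002
grasp_force: 0.0
```

>>> servo_tool:
  deltas:
    - {"dx": 0,"dy": 0,"dz": 0,"turn": 0}
    - {"dx": 0,"dy": 0,"dz": 0,"turn": 0}
    - {"dx": 0,"dy": 0,"dz": 0,"turn": 0}
    - {"dx": 0,"dy": 0,"dz": 0,"turn": 0}
    - {"dx": 0,"dy": 0,"dz": 0,"turn": 0}
  claw: 0.65
  squeeze: 30

```text
time_s: 10.95
tcp_pos: [0.486, 0.1935, 0.0933]
orientation: [1.703, 2.64, 0.0]
wrist_force: [-0.8, 0.1, 0.3]
gripper_width: 0.651
grasp_force: 0.0
```

```bash
python3 g.py .4992 -.199 .26 18.4
```

```text
t 10.95 p [0.486  0.1935 0.0933] yang 24.36 tilt [ 0.  0. -1.] F [-0.8  0.1  0.3] w 0.651 gf 0.0 j7 [-0.68  0.4   0.27  1.99 -0.15  0.77  0.1 ]
d mm [-363.  -149.8 -166.8] turn 5.96
```

```bash
sed -i 's#pics/k.png#pics/l.png#' k.py; python3 k.py; python3 g.py
```

```text
[(0.85, [352.0, 154.4, 41.5, 58.8])]
[(0.74, [160.5, 232.0, 18.2, 30.4])]
[np.float64(1440.0), np.float64(0.0)]
inf [0.49   0.185  0.0873 0.     0.     0.     0.    ] 5.0
inf [0.49   0.185  0.3491 0.     0.     0.     0.    ] 20.0
inf [0.49   0.185  0.6109 0.     0.     0.     0.    ] 35.0
t 11.15 p [0.4859 0.1934 0.0931] yang 24.36 tilt [ 0.  0. -1.] F [0.6 0.2 0.8] w 0.644 gf 0.0 j7 [-0.68  0.4   0.27  1.99 -0.15  0.77  0.1 ]h.py:29: RuntimeWarning: invalid value encountered in divide
  f=(c[...,1]-c[...,0])/c.sum(2) if kind=="g" else (c[...,0]-c[...,2])/c.sum(2)
h.py:45: RuntimeWarning: divide by zero encountered in scalar divide
  for (im,(m,b)),q in zip(data,o): c+=np.abs(sil(segf(p),im,q,b)-m).sum()/ (m.sum()**.5)+ .1*(q@q)
  np.max(np.abs(fsim[0] - fsim[1:])) <= fatol):
```

View pics/l.png

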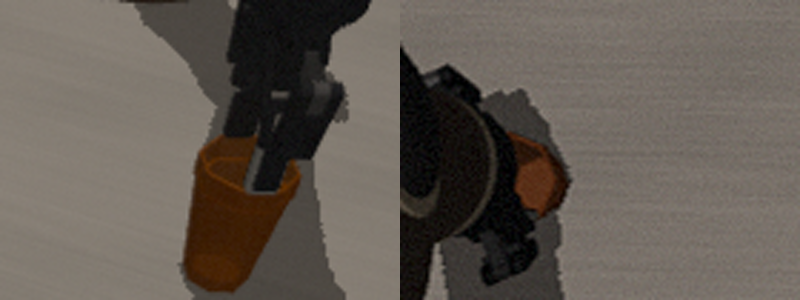

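```bash
python3 - <<'E'
import pickle;from h import *
im=pickle.load(open("ims0.pkl","rb"))["scene"]
E=np.array(im["extrinsics"]);print("cam",-E[:3,:3].T@E[:3,3])
y=np.array([np.cos(np.radians(24.4)),np.sin(np.radians(24.4)),0])
for n,t,h,px in(("d",[.5215,.1156,.0536],.032,(334,192)),("g",[.4854,.1948,.0921],.032,(384,178)),("l",[.4859,.1934,.0931],.0275,(381.7,176.5))):
  for off in(0.001,.012):
    for dz in(-.019,-.01,0,.01,.02):
        p=np.array(t)+y*(h+off);p[2]+=dz; print(n,off,dz,proj(p,im).round(1)[0],px)
# rim near flat midpoint
p=np.array([.4863,.1936,.104])+y*.032;print("rim",proj(p,im))
E
```

```text
cam [1.08080518 0.19726689 0.51534137]
d 0.001 -0.019 [329.4 202.8] (334, 192)
d 0.001 -0.01 [330.1 199.5] (334, 192)
d 0.001 0 [331.  195.8] (334, 192)
d 0.001 0.01 [331.9 192. ] (334, 192)
d 0.001 0.02 [332.8 188.1] (334, 192)
d 0.012 -0.019 [330.2 206.6] (334, 192)
d 0.012 -0.01 [331.  203.3] (334, 192)
d 0.012 0 [331.8 199.6] (334, 192)
d 0.012 0.01 [332.7 195.8] (334, 192)
d 0.012 0.02 [333.7 191.9] (334, 192)
g 0.001 -0.019 [377.8 189.4] (384, 178)
g 0.001 -0.01 [379.  185.9] (384, 178)
g 0.001 0 [380.4 181.9] (384, 178)
g 0.001 0.01 [381.8 177.8] (384, 178)
g 0.001 0.02 [383.2 173.6] (384, 178)
g 0.012 -0.019 [379.2 193.2] (384, 178)
g 0.012 -0.01 [380.5 189.7] (384, 178)
g 0.012 0 [381.9 185.7] (384, 178)
g 0.012 0.01 [383.3 181.6] (384, 178)
g 0.012 0.02 [384.8 177.4] (384, 178)
l 0.001 -0.019 [376.5 187.4] (381.7, 176.5)
l 0.001 -0.01 [377.7 183.9] (381.7, 176.5)
l 0.001 0 [379.1 179.9] (381.7, 176.5)
l 0.001 0.01 [380.5 175.8] (381.7, 176.5)
l 0.001 0.02 [381.9 171.6] (381.7, 176.5)
l 0.012 -0.019 [378.  191.2] (381.7, 176.5)
l 0.012 -0.01 [379.2 187.6] (381.7, 176.5)
l 0.012 0 [380.6 183.6] (381.7, 176.5)
l 0.012 0.01 [382.  179.5] (381.7, 176.5)
l 0.012 0.02 [383.5 175.4] (381.7, 176.5)
rim [[381.17419049 176.76272589]]
```

The image shows the finger tips level with the rim: at this opening they stand about 10 mm above the reported TCP. The jaws therefore closed over the mouth, and the tumbler did not move. I'll open, go 20 mm lower and grip.

>>> servo_tool:
  deltas:
    - {"dx": 0,"dy": 0,"dz": 0,"turn": 0}
    - {"dx": 0,"dy": 0,"dz": 0,"turn": 0}
    - {"dx": 0,"dy": 0,"dz": 0,"turn": 0}
    - {"dx": 0,"dy": 0,"dz": 0,"turn": 0}
    - {"dx": 0,"dy": 0,"dz": 0,"turn": 0}
  claw: 1

```text
time_s: 11.65
tcp_pos: [0.4859, 0.1934, 0.0931]
orientation: [-1.703, -2.64, 0.0]
wrist_force: [-0.1, 0.1, -0.1]
gripper_width: 1.002
grasp_force: 0.0
```

>>> servo_tool:
  deltas:
    - {"dx": 0,"dy": 0,"dz": 5,"turn": 0}
    - {"dx": 0,"dy": 0,"dz": 10,"turn": 0}
    - {"dx": 0,"dy": 0,"dz": 15,"turn": 0}
    - {"dx": 0,"dy": 0,"dz": 20,"turn": 0}
    - {"dx": 0,"dy": 0,"dz": 20,"turn": 0}

```text
time_s: 12.15
tcp_pos: [0.4853, 0.1932, 0.0721]
orientation: [-1.702, -2.64, 0.002]
wrist_force: [0.2, 0.4, -0.2]
gripper_width: 1.0
grasp_force: 0.0
```

>>> servo_tool:
  deltas:
    - {"dx": 0,"dy": 0,"dz": 0,"turn": 0}
    - {"dx": 0,"dy": 0,"dz": 0,"turn": 0}
    - {"dx": 0,"dy": 0,"dz": 0,"turn": 0}
    - {"dx": 0,"dy": 0,"dz": 0,"turn": 0}
    - {"dx": 0,"dy": 0,"dz": 0,"turn": 0}
  claw: 0.65
  squeeze: 30

```text
time_s: 12.65
tcp_pos: [0.4859, 0.1934, 0.0734]
orientation: [1.703, 2.64, 0.0]
wrist_force: [-2.4, -0.5, 4.0]
gripper_width: 0.742
grasp_force: 33.6
```

```bash
python3 g.py .4992 -.199 .26 18.4; python3 - <<'E'
from h import *
im=get_image("scene");p=im["pixels"][110:215,290:430];cv2.imwrite("pics/m.png",cv2.resize(p,(700,525),interpolation=cv2.INTER_CUBIC)[:,:,::-1])
E
```

```text
t 12.65 p [0.4859 0.1934 0.0734] yang 24.36 tilt [ 0.  0. -1.] F [-2.4 -0.5  4. ] w 0.742 gf 33.6 j7 [-0.68  0.43  0.26  2.   -0.16  0.72  0.11]
d mm [-362.9 -149.7 -186.7] turn 5.96
```

View pics/m.png

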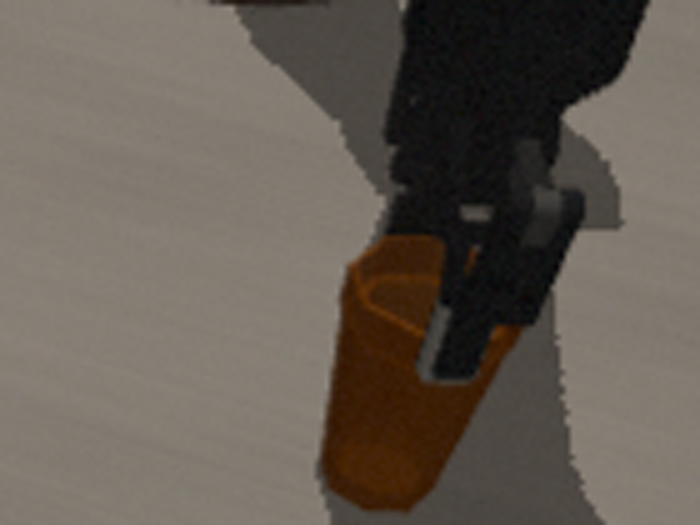

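The tumbler is gripped on its lip, with the pads spanning the lip and their tips near its lower edge. With the foot on the bench, TCP z is 0.0734. Lifting now.

>>> servo_tool:
  deltas:
    - {"dx": 0,"dy": 0,"dz": -6,"turn": 0}
    - {"dx": 0,"dy": 0,"dz": -20,"turn": 0}
    - {"dx": 0,"dy": 0,"dz": -40,"turn": 0}
    - {"dx": 0,"dy": 0,"dz": -65,"turn": 0}
    - {"dx": 0,"dy": 0,"dz": -90,"turn": 0}

```text
time_s: 13.2
tcp_pos: [0.4857, 0.1933, 0.1639]
orientation: [-1.703, -2.64, 0.001]
wrist_force: [0.4, 0.4, -2.1]
gripper_width: 0.743
grasp_force: 33.8
```

>>> servo_tool:
  deltas:
    - {"dx": 0,"dy": 0,"dz": -25,"turn": 0}
    - {"dx": 0,"dy": 0,"dz": -45,"turn": 0}
    - {"dx": 0,"dy": 0,"dz": -63,"turn": 0}
    - {"dx": 0,"dy": 0,"dz": -75,"turn": 0}
    - {"dx": 0,"dy": 0,"dz": -80,"turn": 0}

```text
time_s: 13.7
tcp_pos: [0.4863, 0.1936, 0.2442]
orientation: [1.702, 2.64, 0.002]
wrist_force: [0.9, 0.6, -1.6]
gripper_width: 0.746
grasp_force: 33.8
```

```bash
python3 g.py .4992 -.199 .24 18.4
```

```text
t 13.7 p [0.4863 0.1936 0.2442] yang 24.36 tilt [ 0.001  0.001 -1.   ] F [ 0.9  0.6 -1.6] w 0.746 gf 33.8 j7 [-0.73  0.22  0.31  1.83 -0.07  1.1   0.03]
d mm [-363.  -150.2    3.9] turn 5.96
```

>>> servo_tool:
  deltas:
    - {"dx": -10,"dy": -4,"dz": 0,"turn": 0.5}
    - {"dx": -30,"dy": -12,"dz": 0,"turn": 1.5}
    - {"dx": -60,"dy": -25,"dz": 0,"turn": 3}
    - {"dx": -95,"dy": -39,"dz": 0,"turn": 4.5}
    - {"dx": -130,"dy": -54,"dz": 0,"turn": 6}

```text
time_s: 14.2
tcp_pos: [0.4894, 0.0492, 0.2421]
orientation: [-1.842, -2.544, 0.003]
wrist_force: [0.8, 0.4, -0.7]
gripper_width: 0.742
grasp_force: 33.8
```

```bash
python3 g.py .4992 -.199 .24 18.4
```

```text
t 14.2 p [0.4894 0.0492 0.2421] yang 18.18 tilt [-0.002 -0.001 -1.   ] F [ 0.8  0.4 -0.7] w 0.742 gf 33.8 j7 [-0.56  0.17  0.41  1.91 -0.07  1.09  0.2 ]
d mm [-238.9  -68.2    2.4] turn -0.22
```

>>> servo_tool:
  deltas:
    - {"dx": -35,"dy": -10,"dz": 0,"turn": 0}
    - {"dx": -75,"dy": -21,"dz": 0,"turn": 0}
    - {"dx": -115,"dy": -33,"dz": 0,"turn": 0}
    - {"dx": -150,"dy": -43,"dz": 0,"turn": 0}
    - {"dx": -180,"dy": -51,"dz": 0,"turn": 0}

```text
time_s: 14.7
tcp_pos: [0.4967, -0.1384, 0.2423]
orientation: [-1.844, -2.543, 0.002]
wrist_force: [0.8, -0.1, -1.4]
gripper_width: 0.743
grasp_force: 33.8
```

```bash
python3 g.py .4992 -.199 .24 18.4
```

```text
t 14.7 p [ 0.4967 -0.1384  0.2423] yang 18.11 tilt [-0.002 -0.001 -1.   ] F [ 0.8 -0.1 -1.4] w 0.743 gf 33.8 j7 [-0.28  0.22  0.54  1.86 -0.12  1.1   0.63]
d mm [-58.3 -16.4   2.4] turn -0.29
```

>>> servo_tool:
  deltas:
    - {"dx": -18,"dy": -5,"dz": 0,"turn": 0}
    - {"dx": -34,"dy": -10,"dz": 0,"turn": 0}
    - {"dx": -46,"dy": -13,"dz": 0,"turn": 0}
    - {"dx": -52,"dy": -15,"dz": 0,"turn": 0}
    - {"dx": -52,"dy": -15,"dz": 0,"turn": 0}

```text
time_s: 15.2
tcp_pos: [0.5001, -0.1894, 0.2427]
orientation: [-1.841, -2.545, 0.001]
wrist_force: [1.1, -0.6, -1.0]
gripper_width: 0.744
grasp_force: 33.8
```

```bash
cat > q.py <<'E'
# joint fit of held tumbler (x,y,z,yaw) from both cams, measured relative to TCP
from h import *
s=ctrl.sense();t=np.array(s["tcp_pos"]);L=[get_image("scene"),get_image("top")]
for im in L:
    for n in("tumbler","stack"):
        r=trace(n,im);print(n,[(round(q["conf"],2),np.round(q["bbox"])) for q in r[:2]])
save(L[0],"n_s");save(L[1],"n_t")
# expected foot / stack rim centers
print("foot",[proj([t[0],t[1],t[2]-.0734],im).round(1)[0] for im in L],"stackrim",[proj([.4992,-.199,.137],im).round(1)[0] for im in L])
im=L[0]
b=trace("tumbler",im)[0]["bbox"];d=[(im,obs(im,b,"a",6))]
print(d[0][1][0].sum())
import pickle;pickle.dump((L,t),open("q.pkl","wb"))
E
python3 g.py .4992 -.199 .225 18.4; python3 q.py
```

```text
t 15.2 p [ 0.5001 -0.1894  0.2427] yang 18.24 tilt [-0.001 -0.    -1.   ] F [ 1.1 -0.6 -1. ] w 0.744 gf 33.8 j7 [-0.19  0.26  0.57  1.82 -0.15  1.11  0.75]
d mm [-8.8 -3.8 17.7] turn -0.16
tumbler [(0.61, array([179.,  36.,  36.,  66.]))]
stack [(0.96, array([186., 102.,  27.,  63.]))]
tumbler [(0.9, array([348., 221.,  34.,  42.]))]
stack [(0.82, array([333., 227.,  28.,  34.])), (0.67, array([232., 126.,  54.,  41.]))]
foot [array([201. ,  95.8]), array([358.1, 243.3])] stackrim [array([198.6, 108.3]), array([358.7, 244.5])]
1755.0
```

>>> servo_tool:
  deltas:
    - {"dx": -4,"dy": -2,"dz": 5,"turn": 0}
    - {"dx": -9,"dy": -4,"dz": 10,"turn": 0}
    - {"dx": -9,"dy": -4,"dz": 17,"turn": 0}
    - {"dx": -9,"dy": -4,"dz": 17,"turn": 0}
    - {"dx": -9,"dy": -4,"dz": 17,"turn": 0}

```text
time_s: 16.05
tcp_pos: [0.4996, -0.198, 0.2257]
orientation: [-1.838, -2.547, 0.001]
wrist_force: [0.0, -0.8, -2.4]
gripper_width: 0.747
grasp_force: 33.8
```

```bash
python3 g.py .4989 -.199 .185 18.4
```

```text
t 16.05 p [ 0.4996 -0.198   0.2257] yang 18.35 tilt [-0.001  0.    -1.   ] F [ 0.  -0.8 -2.4] w 0.747 gf 33.8 j7 [-0.17  0.28  0.57  1.84 -0.17  1.07  0.78]
d mm [-0.7 -1.  40.7] turn -0.05
```

>>> servo_tool:
  deltas:
    - {"dx": 0,"dy": -1,"dz": 8,"turn": 0}
    - {"dx": 0,"dy": -1,"dz": 16,"turn": 0}
    - {"dx": 0,"dy": -1,"dz": 24,"turn": 0}
    - {"dx": 0,"dy": -1,"dz": 32,"turn": 0}
    - {"dx": 0,"dy": -1,"dz": 40,"turn": 0}

```text
time_s: 16.55
tcp_pos: [0.4988, -0.1983, 0.1852]
orientation: [-1.838, -2.547, 0.0]
wrist_force: [-0.5, 0.0, -2.0]
gripper_width: 0.745
grasp_force: 33.8
```

>>> servo_tool:
  deltas:
    - {"dx": 0,"dy": 0,"dz": 5,"turn": 0}
    - {"dx": 0,"dy": 0,"dz": 10,"turn": 0}
    - {"dx": 0,"dy": 0,"dz": 15,"turn": 0}
    - {"dx": 0,"dy": 0,"dz": 20,"turn": 0}
    - {"dx": 0,"dy": 0,"dz": 20,"turn": 0}

```text
time_s: 17.05
tcp_pos: [0.4987, -0.1983, 0.1655]
orientation: [-1.838, -2.547, 0.0]
wrist_force: [0.4, -0.2, -2.2]
gripper_width: 0.74
grasp_force: 33.8
```

```bash
python3 g.py .4989 -.199 .15 18.4
```

```text
t 17.05 p [ 0.4987 -0.1983  0.1655] yang 18.36 tilt [-0.001  0.    -1.   ] F [ 0.4 -0.2 -2.2] w 0.74 gf 33.8 j7 [-0.14  0.35  0.54  1.91 -0.22  0.94  0.83]
d mm [-0.7 -0.  15.5] turn -0.04
```

>>> servo_tool:
  deltas:
    - {"dx": 0,"dy": 0,"dz": 3,"turn": 0}
    - {"dx": 0,"dy": 0,"dz": 6,"turn": 0}
    - {"dx": 0,"dy": 0,"dz": 9,"turn": 0}
    - {"dx": 0,"dy": 0,"dz": 12,"turn": 0}
    - {"dx": 0,"dy": 0,"dz": 12,"turn": 0}

```text
time_s: 17.55
tcp_pos: [0.4988, -0.1983, 0.1537]
orientation: [-1.838, -2.547, 0.0]
wrist_force: [1.2, -0.2, -2.6]
gripper_width: 0.739
grasp_force: 33.7
```

>>> servo_tool:
  deltas:
    - {"dx": 0,"dy": 0,"dz": 1,"turn": 0}
    - {"dx": 0,"dy": 0,"dz": 2,"turn": 0}
    - {"dx": 0,"dy": 0,"dz": 3,"turn": 0}
    - {"dx": 0,"dy": 0,"dz": 4,"turn": 0}
    - {"dx": 0,"dy": 0,"dz": 4,"turn": 0}

```text
time_s: 18.05
tcp_pos: [0.4988, -0.1984, 0.15]
orientation: [-1.839, -2.547, 0.0]
wrist_force: [1.2, -0.2, -1.6]
gripper_width: 0.744
grasp_force: 33.8
```

```bash
python3 g.py .4989 -.199 .136 18.4
```

```text
t 18.05 p [ 0.4988 -0.1984  0.15  ] yang 18.36 tilt [-0.  0. -1.] F [ 1.2 -0.2 -1.6] w 0.744 gf 33.8 j7 [-0.13  0.37  0.53  1.92 -0.24  0.91  0.84]
d mm [-0.6 -0.1 14. ] turn -0.04
```

>>> servo_tool:
  deltas:
    - {"dx": 0,"dy": 0,"dz": 1,"turn": 0}
    - {"dx": 0,"dy": 0,"dz": 2,"turn": 0}
    - {"dx": 0,"dy": 0,"dz": 3,"turn": 0}
    - {"dx": 0,"dy": 0,"dz": 4,"turn": 0}
    - {"dx": 0,"dy": 0,"dz": 4,"turn": 0}

```text
time_s: 18.55
tcp_pos: [0.4991, -0.1985, 0.1461]
orientation: [1.838, 2.547, 0.0]
wrist_force: [1.8, -1.2, -0.7]
gripper_width: 0.744
grasp_force: 33.8
```

>>> servo_tool:
  deltas:
    - {"dx": 0,"dy": 0,"dz": 1,"turn": 0}
    - {"dx": 0,"dy": 0,"dz": 2,"turn": 0}
    - {"dx": 0,"dy": 0,"dz": 3,"turn": 0}
    - {"dx": 0,"dy": 0,"dz": 3,"turn": 0}

```text
time_s: 18.95
tcp_pos: [0.4994, -0.1984, 0.1433]
orientation: [1.838, 2.547, 0.001]
wrist_force: [3.0, -1.2, 1.5]
gripper_width: 0.744
grasp_force: 34.0
```

```bash
for i in 1 2; do python3 g.py; done
```

```text
t 18.95 p [ 0.4994 -0.1984  0.1433] yang 18.36 tilt [ 0.001 -0.    -1.   ] F [ 3.  -1.2  1.5] w 0.744 gf 34.0 j7 [-0.13  0.38  0.53  1.93 -0.24  0.9   0.85]
t 18.95 p [ 0.4994 -0.1984  0.1433] yang 18.36 tilt [ 0.001 -0.    -1.   ] F [ 3.  -1.2  1.5] w 0.744 gf 34.0 j7 [-0.13  0.38  0.53  1.93 -0.24  0.9   0.85]
```

The sideways force is +x 3 N and -y 1.2 N, so the tumbler is touching the wall on its -x side. I'll lift slightly and shift along the force.

>>> servo_tool:
  deltas:
    - {"dx": 0,"dy": 0,"dz": -2,"turn": 0}
    - {"dx": -0.5,"dy": 0.6,"dz": -3,"turn": 0}
    - {"dx": -1,"dy": 1.2,"dz": -3,"turn": 0}
    - {"dx": -1,"dy": 1.2,"dz": -3,"turn": 0}
    - {"dx": -1,"dy": 1.2,"dz": -3,"turn": 0}

```text
time_s: 19.45
tcp_pos: [0.4997, -0.1988, 0.1457]
orientation: [-1.838, -2.546, 0.001]
wrist_force: [-0.4, 0.2, -2.6]
gripper_width: 0.745
grasp_force: 34.1
```

>>> servo_tool:
  deltas:
    - {"dx": 0,"dy": 0,"dz": 1,"turn": 0}
    - {"dx": 0,"dy": 0,"dz": 2,"turn": 0}
    - {"dx": 0,"dy": 0,"dz": 3,"turn": 0}
    - {"dx": 0,"dy": 0,"dz": 3,"turn": 0}
    - {"dx": 0,"dy": 0,"dz": 3,"turn": 0}

```text
time_s: 19.95
tcp_pos: [0.5002, -0.1989, 0.143]
orientation: [-1.838, -2.547, 0.0]
wrist_force: [-0.3, -0.9, -2.3]
gripper_width: 0.743
grasp_force: 34.1
```

>>> servo_tool:
  deltas:
    - {"dx": 0,"dy": 0,"dz": 1,"turn": 0}
    - {"dx": 0,"dy": 0,"dz": 2,"turn": 0}
    - {"dx": 0,"dy": 0,"dz": 2,"turn": 0}

```text
time_s: 20.25
tcp_pos: [0.5002, -0.1989, 0.1409]
orientation: [-1.838, -2.547, 0.0]
wrist_force: [0.0, 1.1, -2.0]
gripper_width: 0.748
grasp_force: 34.1
```

```bash
python3 -c "
from station import ctrl;print(ctrl.sense()['moment'])"; python3 g.py
```

```text
[-0.04848743  0.16979475 -0.03691833]
t 20.25 p [ 0.5002 -0.1989  0.1409] yang 18.36 tilt [-0.  0. -1.] F [ 0.   1.1 -2. ] w 0.748 gf 34.1 j7 [-0.13  0.38  0.53  1.93 -0.25  0.89  0.85]
```

Contact is gone and the whole weight hangs on the arm, so the shift was right. I'll keep lowering in 1 mm steps.

>>> servo_tool:
  deltas:
    - {"dx": 0,"dy": 0,"dz": 0.5,"turn": 0}
    - {"dx": 0,"dy": 0,"dz": 1,"turn": 0}
    - {"dx": 0,"dy": 0,"dz": 1.5,"turn": 0}
    - {"dx": 0,"dy": 0,"dz": 1.5,"turn": 0}

```text
time_s: 20.65
tcp_pos: [0.5003, -0.1989, 0.1395]
orientation: [-1.839, -2.547, 0.0]
wrist_force: [-0.5, 0.6, -2.3]
gripper_width: 0.744
grasp_force: 34.1
```

>>> servo_tool:
  deltas:
    - {"dx": 0,"dy": 0,"dz": 0.5,"turn": 0}
    - {"dx": 0,"dy": 0,"dz": 1,"turn": 0}
    - {"dx": 0,"dy": 0,"dz": 1,"turn": 0}
    - {"dx": 0,"dy": 0,"dz": 1,"turn": 0}

```text
time_s: 21.05
tcp_pos: [0.5003, -0.1992, 0.1391]
orientation: [1.839, 2.547, 0.0]
wrist_force: [-3.1, 0.1, 5.3]
gripper_width: 0.745
grasp_force: 35.0
```

```bash
python3 -c "
from station import ctrl;print(ctrl.sense()['moment'])"; python3 g.py
```

```text
[ 0.11656219  0.8393035  -0.01232258]
t 21.05 p [ 0.5003 -0.1992  0.1391] yang 18.35 tilt [ 0.  0. -1.] F [-3.1  0.1  5.3] w 0.745 gf 35.0 j7 [-0.12  0.39  0.53  1.93 -0.25  0.89  0.85]
```

>>> servo_tool:
  deltas:
    - {"dx": 0,"dy": 0,"dz": -1,"turn": 0}
    - {"dx": 0.1,"dy": -0.4,"dz": -1.5,"turn": 0}
    - {"dx": 0.1,"dy": -0.4,"dz": -1.5,"turn": 0}
    - {"dx": 0.1,"dy": -0.4,"dz": -0.5,"turn": 0}
    - {"dx": 0.1,"dy": -0.4,"dz": -0.5,"turn": 0}

```text
time_s: 21.55
tcp_pos: [0.5001, -0.199, 0.1391]
orientation: [1.838, 2.547, 0.0]
wrist_force: [-1.3, -0.6, 0.1]
gripper_width: 0.741
grasp_force: 34.8
```

```bash
python3 g.py
```

```text
t 21.55 p [ 0.5001 -0.199   0.1391] yang 18.36 tilt [ 0. -0. -1.] F [-1.3 -0.6  0.1] w 0.741 gf 34.8 j7 [-0.12  0.39  0.53  1.93 -0.25  0.89  0.85]
```

>>> servo_tool:
  deltas:
    - {"dx": 0,"dy": 0,"dz": 0.5,"turn": 0}
    - {"dx": 0,"dy": 0,"dz": 1,"turn": 0}
    - {"dx": 0,"dy": 0,"dz": 1,"turn": 0}
    - {"dx": 0,"dy": 0,"dz": 1,"turn": 0}

```text
time_s: 21.95
tcp_pos: [0.5003, -0.1995, 0.139]
orientation: [1.838, 2.546, 0.001]
wrist_force: [-2.4, -0.3, 8.9]
gripper_width: 0.745
grasp_force: 35.9
```

```bash
python3 -c "
from station import ctrl;print(ctrl.sense()['moment'])"; python3 g.py
```

```text
[ 0.01337729  0.71062782 -0.07303443]
t 21.95 p [ 0.5003 -0.1995  0.139 ] yang 18.35 tilt [ 0.001 -0.    -1.   ] F [-2.4 -0.3  8.9] w 0.745 gf 35.9 j7 [-0.12  0.39  0.53  1.93 -0.25  0.89  0.85]
```

It stops firmly at z = 0.139, about 3 mm above the estimate. I'll unload it, then probe the yaw to tell a real seat from flats out of step.

>>> servo_tool:
  deltas:
    - {"dx": 0,"dy": -0.3,"dz": -2,"turn": 0}
    - {"dx": 0,"dy": -0.3,"dz": -2,"turn": 0}
    - {"dx": 0,"dy": -0.3,"dz": -2,"turn": 1.5}
    - {"dx": 0,"dy": -0.3,"dz": -2,"turn": 1.5}

```text
time_s: 22.35
tcp_pos: [0.4993, -0.1988, 0.1396]
orientation: [-1.873, -2.521, 0.001]
wrist_force: [0.2, 0.5, -4.8]
gripper_width: 0.744
grasp_force: 34.3
```

>>> servo_tool:
  deltas:
    - {"dx": 0,"dy": 0,"dz": 0.5,"turn": 0}
    - {"dx": 0,"dy": 0,"dz": 1,"turn": 0}
    - {"dx": 0,"dy": 0,"dz": 1,"turn": 0}

```text
time_s: 22.65
tcp_pos: [0.4996, -0.1992, 0.1391]
orientation: [-1.872, -2.523, 0.0]
wrist_force: [-1.3, 0.7, -2.7]
gripper_width: 0.741
grasp_force: 34.7
```

```bash
python3 -c "
from station import ctrl;print(ctrl.sense()['moment'])"; python3 g.py
```

```text
[ 0.06220371  0.2892468  -0.0246307 ]
t 22.65 p [ 0.4996 -0.1992  0.1391] yang 16.86 tilt [-0. -0. -1.] F [-1.3  0.7 -2.7] w 0.741 gf 34.7 j7 [-0.13  0.39  0.53  1.93 -0.25  0.89  0.83]
```

>>> servo_tool:
  deltas:
    - {"dx": 0,"dy": 0,"dz": -1,"turn": 0}
    - {"dx": 0,"dy": 0,"dz": -1,"turn": -3}
    - {"dx": 0,"dy": 0,"dz": -1,"turn": -3}
    - {"dx": 0,"dy": 0,"dz": 0,"turn": -3}
    - {"dx": 0,"dy": 0,"dz": 0,"turn": -3}

```text
time_s: 23.15
tcp_pos: [0.4997, -0.1991, 0.1392]
orientation: [1.806, 2.57, 0.0]
wrist_force: [1.0, 0.3, -3.2]
gripper_width: 0.743
grasp_force: 34.5
```

```bash
python3 -c "
from station import ctrl;print(ctrl.sense()['moment'])"; python3 g.py
```

```text
[-0.0287741  -0.00291852  0.00096737]
t 23.15 p [ 0.4997 -0.1991  0.1392] yang 19.8 tilt [ 0. -0. -1.] F [ 1.   0.3 -3.2] w 0.743 gf 34.5 j7 [-0.12  0.39  0.52  1.93 -0.24  0.89  0.87]
```

>>> servo_tool:
  deltas:
    - {"dx": 0,"dy": 0,"dz": 0,"turn": 1.5}
    - {"dx": 0,"dy": 0,"dz": 0.4,"turn": 1.5}
    - {"dx": 0,"dy": 0,"dz": 0.8,"turn": 1.5}
    - {"dx": 0,"dy": 0,"dz": 0.8,"turn": 1.5}

```text
time_s: 23.55
tcp_pos: [0.4998, -0.1994, 0.1391]
orientation: [1.839, 2.546, 0.001]
wrist_force: [-3.2, 0.8, 5.6]
gripper_width: 0.74
grasp_force: 35.7
```

```bash
python3 -c "
from station import ctrl;print(ctrl.sense()['moment'])"; python3 g.py
```

```text
[ 0.08202432  0.76534181 -0.04606133]
t 23.55 p [ 0.4998 -0.1994  0.1391] yang 18.34 tilt [ 0.001 -0.    -1.   ] F [-3.2  0.8  5.6] w 0.74 gf 35.7 j7 [-0.12  0.39  0.53  1.93 -0.25  0.89  0.85]
```

Contact appears only below z ≈ 0.139, and a ±1.5° turn at cmd 0.139 made no difference. I'll check the nesting height from the images, comparing the amber and green lips.

```bash
cat > n.py <<'E'
from h import *
s=ctrl.sense();t=np.array(s["tcp_pos"]);L=[get_image("scene"),get_image("top")]
def labels(im,b):
    x,y,w,h=b;c=cv2.GaussianBlur(im["pixels"],(3,3),0)[y:y+h,x:x+w].astype(float);q=c.sum(2)+1
    g=(c[...,1]-c[...,0])/q;a=(c[...,0]-c[...,2])/q
    lab=np.zeros((h,w),int);lab[q<100]=-1;lab[a>.15]=1;lab[(g>.06)]=2
    return lab
B=[(170,60,60,115),(320,195,70,80)]
D=[labels(im,b) for im,b in zip(L,B)]
for d in D[:1]: print("\n".join("".join(".?AG"[v] if v>=0 else "#" for v in r).replace("?","A").replace("G","G") if 0 else "".join({0:".",1:"A",2:"G",-1:"#"}[v] for v in r) for r in d[::2]))
def ringz(z): af=.064 if z>=.084 else .044+.2*z; return ring(z,af)
def model(p,im,b,off):
    st=sil(segs_stack([p[0],p[1],p[2],p[3]]),im,off,b)
    zr=min(p[2]+.104-p[4],.083); T=[ringz(zr),ring(.084,.0608),ring(.084,.064),ring(.104,.064)]
    r=place(T,rz(p[3]),np.array([p[0],p[1],p[4]])); tu=sil([(r[0],r[1]),(r[2],r[3])],im,off,b)
    return tu,st*(1-tu)
def c2(p):
    o=np.array(p[5:]).reshape(-1,2);c=0
    for im,b,lab,q in zip(L,B,D,o):
        tu,st=model(p,im,b,q);ok=lab>=0
        c+=(np.abs(tu-(lab==1))+np.abs(st-(lab==2)))[ok].sum()/20+.1*(q@q)
    return c
for zt in(.060,.066,.072):
    p=np.r_[.4997,-.199,.034,np.radians(18.4),zt,0,0,0,0];st=np.r_[.004,.004,.004,.05,.005,.7,.7,.7,.7]
    for k in(1,.5,.3):
        sx=np.vstack([p]+[p+k*st*e for e in np.eye(9)])
        r=minimize(c2,p,method="Nelder-Mead",options=dict(initial_simplex=sx,maxiter=1500,fatol=1e-3,xatol=1e-5));p=r.x
    print(round(r.fun,2),p.round(4),"yaw",np.degrees(p[3]).round(2),"gap",round((p[4]-p[2])*1000,1))
print("TCP foot",t[2]-.0734)
E
python3 n.py
```

```text
............................................................
............................................................
............................................................
G..............................######.......................
GG.......................##..########.......................
GGG..................#######..#######.......................
GG....A...........##################........................
......AA.###......##################........................
......AAA####.....##################........................
.......AA#########################..........................
...........#######################..........................
...........########################.........................
............#######################.........................
............######....#############.........................
............######....#####AAAAAAAA.........................
.............##############AAAAAAAAAAAA.....................
.............##############AAAAAAAAAAAAAAA..................
..............##############AAAAAAAAAAAAAAAA................
..
[... 2066 characters left out ...]
.....
............................................................
............................................................
............................................................
............................................................
............................................................
............................................................
57.35 [ 0.5012 -0.1968 -0.0257  0.4867  0.076   0.6626  3.6978  0.8778  0.5582] yaw 27.89 gap 101.8
57.21 [ 0.5022 -0.1948 -0.0255  0.4946  0.0749  0.1544  2.9703  2.144   1.0914] yaw 28.34 gap 100.4
57.25 [ 0.5017 -0.1983 -0.0268  0.5185  0.074   1.3786  3.4262  0.476   0.8132] yaw 29.71 gap 100.8
TCP foot 0.06565363632775219
```

The glass is translucent: the whole amber silhouette shows through the green, down to about row 140. I'll refit with that.

```bash
sed -i 's/    zr=min.*/    T=TR/; s/^for d in D\[:1\].*//; s/a>.15/a>.10/' n.py; python3 n.py
```

```text
50.11 [ 0.4991 -0.1993  0.0342  0.3323  0.0647  0.5869 -0.347   0.2537 -0.3572] yaw 19.04 gap 30.5
50.01 [ 0.4996 -0.1995  0.0351  0.3556  0.0651  0.7284 -0.3673  0.1974 -0.1596] yaw 20.37 gap 30.0
50.82 [ 0.4994 -0.1989  0.0337  0.3492  0.0668  0.5102  0.3823  0.3275 -0.2044] yaw 20.01 gap 33.2
TCP foot 0.06565270583120793
```

The gap fits at 30.0–30.5 mm with the foot at 0.065, which agrees with the TCP-derived foot height. It is home. I'll take off the excess load and release gently.

>>> servo_tool:
  deltas:
    - {"dx": 0,"dy": 0,"dz": -0.3,"turn": 0}
    - {"dx": 0,"dy": 0,"dz": -0.5,"turn": 0}
    - {"dx": 0,"dy": 0,"dz": -0.5,"turn": 0}
    - {"dx": 0,"dy": 0,"dz": -0.5,"turn": 0}

```text
time_s: 24.15
tcp_pos: [0.4998, -0.1993, 0.1391]
orientation: [1.839, 2.547, 0.0]
wrist_force: [-1.5, -0.3, 5.0]
gripper_width: 0.74
grasp_force: 35.6
```

>>> servo_tool:
  deltas:
    - {"dx": 0,"dy": 0,"dz": 0,"turn": 0}
    - {"dx": 0,"dy": 0,"dz": 0,"turn": 0}
    - {"dx": 0,"dy": 0,"dz": 0,"turn": 0}
  claw: 0.74
  squeeze: 20

```text
time_s: 24.45
tcp_pos: [0.4998, -0.1992, 0.1391]
orientation: [1.838, 2.547, 0.0]
wrist_force: [-2.0, -0.4, 5.5]
gripper_width: 0.748
grasp_force: 35.6
```

>>> servo_tool:
  deltas:
    - {"dx": 0,"dy": 0,"dz": 0,"turn": 0}
    - {"dx": 0,"dy": 0,"dz": 0,"turn": 0}
    - {"dx": 0,"dy": 0,"dz": 0,"turn": 0}
  claw: 0.747

```text
time_s: 24.75
tcp_pos: [0.4999, -0.1992, 0.1389]
orientation: [1.838, 2.547, 0.0]
wrist_force: [-2.9, -0.5, 5.3]
gripper_width: 0.752
grasp_force: 17.9
```

>>> servo_tool:
  deltas:
    - {"dx": 0,"dy": 0,"dz": -0.3,"turn": 0}
    - {"dx": 0,"dy": 0,"dz": -0.3,"turn": 0}
    - {"dx": 0,"dy": 0,"dz": -0.3,"turn": 0}

```text
time_s: 25.05
tcp_pos: [0.4998, -0.199, 0.139]
orientation: [1.838, 2.547, 0.0]
wrist_force: [-0.5, 0.2, 2.3]
gripper_width: 0.746
grasp_force: 17.4
```

>>> servo_tool:
  deltas:
    - {"dx": 0,"dy": 0,"dz": 0,"turn": 0}
    - {"dx": 0,"dy": 0,"dz": 0,"turn": 0}
    - {"dx": 0,"dy": 0,"dz": 0,"turn": 0}
  claw: 0.755

```text
time_s: 25.35
tcp_pos: [0.4996, -0.199, 0.1389]
orientation: [-1.838, -2.547, 0.0]
wrist_force: [-0.2, -0.2, -1.1]
gripper_width: 0.759
grasp_force: 1.8
```

>>> servo_tool:
  deltas:
    - {"dx": 0,"dy": 0,"dz": 0,"turn": 0}
    - {"dx": 0,"dy": 0,"dz": 0,"turn": 0}
    - {"dx": 0,"dy": 0,"dz": 0,"turn": 0}
  claw: 0.77

```text
time_s: 25.65
tcp_pos: [0.4996, -0.1991, 0.1391]
orientation: [-1.839, -2.547, 0.0]
wrist_force: [-0.9, -0.7, -0.3]
gripper_width: 0.768
grasp_force: 0.3
```

```bash
python3 g.py
```

```text
t 25.65 p [ 0.4996 -0.1991  0.1391] yang 18.36 tilt [-0.  0. -1.] F [-0.9 -0.7 -0.3] w 0.768 gf 0.3 j7 [-0.12  0.39  0.53  1.93 -0.25  0.89  0.85]
```

>>> servo_tool:
  deltas:
    - {"dx": 0,"dy": 0,"dz": 0,"turn": 0}
    - {"dx": 0,"dy": 0,"dz": 0,"turn": 0}
    - {"dx": 0,"dy": 0,"dz": 0,"turn": 0}
  claw: 0.85

```text
time_s: 25.95
tcp_pos: [0.4997, -0.1991, 0.1392]
orientation: [1.838, 2.547, 0.0]
wrist_force: [0.4, 0.3, -0.2]
gripper_width: 0.849
grasp_force: 0.0
```

>>> servo_tool:
  deltas:
    - {"dx": 0,"dy": 0,"dz": 0,"turn": 0}
    - {"dx": 0,"dy": 0,"dz": 0,"turn": 0}
    - {"dx": 0,"dy": 0,"dz": 0,"turn": 0}
    - {"dx": 0,"dy": 0,"dz": 0,"turn": 0}
  claw: 1

```text
time_s: 26.35
tcp_pos: [0.4996, -0.1991, 0.1391]
orientation: [1.839, 2.547, 0.0]
wrist_force: [0.2, -0.2, -0.6]
gripper_width: 0.998
grasp_force: 0.0
```

>>> servo_tool:
  deltas:
    - {"dx": 0,"dy": 0,"dz": -10,"turn": 0}
    - {"dx": 0,"dy": 0,"dz": -30,"turn": 0}
    - {"dx": 0,"dy": 0,"dz": -60,"turn": 0}
    - {"dx": 0,"dy": 0,"dz": -90,"turn": 0}
    - {"dx": 0,"dy": 0,"dz": -110,"turn": 0}

```text
time_s: 26.85
tcp_pos: [0.5001, -0.1996, 0.2519]
orientation: [1.838, 2.545, 0.002]
wrist_force: [0.5, 0.0, -0.7]
gripper_width: 0.998
grasp_force: 0.0
```

>>> servo_tool:
  deltas:
    - {"dx": 30,"dy": 0,"dz": 0,"turn": 0}
    - {"dx": 70,"dy": 0,"dz": 0,"turn": 0}
    - {"dx": 110,"dy": 0,"dz": 0,"turn": 0}
    - {"dx": 130,"dy": 0,"dz": 0,"turn": 0}
    - {"dx": 130,"dy": 0,"dz": 0,"turn": 0}

```text
time_s: 27.35
tcp_pos: [0.4581, -0.0729, 0.2498]
orientation: [-1.833, -2.551, -0.002]
wrist_force: [0.4, -0.4, -0.1]
gripper_width: 1.002
grasp_force: 0.0
```

```bash
python3 g.py; python3 n.py
```

```text
t 27.35 p [ 0.4581 -0.0729  0.2498] yang 18.61 tilt [ 0.001  0.002 -1.   ] F [ 0.4 -0.4 -0.1] w 1.002 gf 0.0 j7 [-0.4   0.1   0.5   1.96 -0.06  1.09  0.45]
203.29 [ 0.4983 -0.1983  0.0366  0.3287  0.0634  0.1022 -0.7697  0.3306  0.0757] yaw 18.83 gap 26.8
203.09 [ 0.4976 -0.1981  0.0371  0.3544  0.0635 -0.0746 -0.6825  0.3421  0.2849] yaw 20.31 gap 26.4
202.7 [ 0.4938 -0.1999  0.039   0.4067  0.062  -0.2842 -0.2035 -0.228   0.8604] yaw 23.3 gap 23.0
TCP foot 0.1764205044251374
```

```bash
cat > o.py <<'E'
exec(open("n.py").read().split("for zt in")[0])
for d in D: print("\n".join("".join({0:".",1:"A",2:"G",-1:"#"}[v] for v in r) for r in d[::3]))
for im in L:
    for n in("topping_jar","steel_dish","wafer_box"):
        r=trace(n,im);print(n,[(round(q["conf"],2),np.round(q["bbox"])) for q in r[:1]])
E
python3 o.py
```

```text
............................................................
............................................................
............................................................
GG...AA...........AAAAAAA...................................
GG...AAAAAAAAAAAAAAAAAAAAA..................................
.....AAAAAAAAAAAAAAAAAAAAA..................................
.......AAAAAAAAAAAAAAAAAA...................................
..............AAAA..........................................
............................................................
............................................................
..................AAAAAAAAAAAAAAAAAAAAAA....................
..............AAAAAAAAAAAAAAAAAAAAAAAAAAAAAAA...............
............AAAAAAAAAAAAAAAAAAAAAAAAAAAAAAAAA...............
............AAAAAAAAAAAAAAAAAAAAAAAAAAAAAAAAA...............
.............AAAAAAAAAAAAAAAAAAAAAAAAAAAAAAAA...............
.............AAAAAAAAAAAAAAAAAAAAAAAAAAAAAAA................
...............AAAAAAAAAAAAAAAAAAAAAAAAAAAAAG...............
...............AAAAAAAAAAAAAAAAAAAAAAAAAAAAAG...............
..
[... 2813 characters left out ...]
AAAAAAAAAAAAAAAAAAAAAAAAAAA
AAAAAAAAAAAAAAAAAAAAAAAAAAAAAAAAAAAAAAAAAAAAAAAAAAAAAAAAAAAAAAAAAAAAAA
AAAAAAAAAAAAAAAAAAAAAAAAAAAAAAAAAAAAAAAAAAAAAAAAAAAAAAAAAAAAAAAAAAAAAA
AAAAAAAAAAAAAAAAAAAAAAAAAAAAAAAAAAAAAAAAAAAAAAAAAAAAAAAAAAAAAAAAAAAAAA
AAAAAAAAAAAAAAAAAAAAAAAAAAAAAAAAAAAAAAAAAAAAAAAAAAAAAAAAAAAAAAAAAAAAAA
AAAAAAAAAAAAAAAAAAAAAAAAAAAAAAAAAAAAAAAAAAAAAAAAAAAAAAAAAAAAAAAAAAAAAA
topping_jar [(0.71, array([133., 187.,  35.,  38.]))]
steel_dish [(0.72, array([313., 260.,  55.,  50.]))]
wafer_box [(0.93, array([193., 213.,  77.,  65.]))]
topping_jar [(0.75, array([323., 134.,  31.,  34.]))]
steel_dish [(0.56, array([152., 123.,  37.,  33.]))]
wafer_box [(0.91, array([231., 127.,  57.,  39.]))]
```

The stack and tumbler are upright in the scene view. The arm hides them in the top view, so I'll do a quick scene-only height check.

```bash
cat > p.py <<'E'
src=open("n.py").read().split("for zt in")[0].replace('L=[get_image("scene"),get_image("top")]','L=[get_image("scene")]').replace("(170,60,60,115)","(170,86,60,89)")
exec(src)
for zt in(.062,.068):
    p=np.r_[.4995,-.199,.034,np.radians(18.4),zt,0,0];st=np.r_[.002,.002,.004,.02,.005,.7,.7]
    for k in(1,.5,.3):
        sx=np.vstack([p]+[p+k*st*e for e in np.eye(7)]);r=minimize(c2,p,method="Nelder-Mead",options=dict(initial_simplex=sx,maxiter=1500,fatol=1e-3,xatol=1e-5));p=r.x
    print(round(r.fun,2),p.round(4),"gap",round((p[4]-p[2])*1000,1))
E
python3 p.py
```

```text
6.39 [ 0.4978 -0.1983  0.0361  0.3708  0.0611 -0.0484 -1.4794] gap 25.1
6.78 [ 0.4934 -0.2013  0.0401  0.3985  0.0626  0.1813  0.1861] gap 22.5
```

The scene-only fit reads at or below the 30 mm home gap, and it cannot sit lower, so it is not riding high. That agrees with the contact height felt during lowering. The neighbours are unmoved and the robot is clear, so I'm handing in.

```bash
python3 -c "
from station import ctrl;print(ctrl.finish_job())"
```

```text
the job is handed in; nothing more can be done
None
```

I stood the amber tumbler upright, let it go, took it again and nested it mouth up in the green stack, then handed the job in at about 27 s. The stack stayed within about 1 mm by my fits, and the jar, dish and box did not move. While it was still held, fits from both cameras put its foot 30 mm above the upper glass's, which is home. A rougher check after release, from one camera, read 25 mm (less than is possible), so the final height isn't confirmed to the millimetre. While settling it I pushed down with up to about 9 N, so it may be lightly wedged.

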